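Find and seat the rocking bay cover on the charging case

ROBOT

A 7-joint arm with a two-finger parallel gripper is mounted at the origin on the work surface. World frame = base frame: x ahead of the robot, y to its left, z up, the work surface at z = 0. Lengths are in m, angles in rad, forces in N, time in s.
With the tool pointing down it reaches from about 0.4 to 0.925 m from the base axis. Payload 4.1 kg.
Tool frame: the origin (TCP) lies midway between the tips of the shut fingers; the grasp point (between the pads) lies 19 mm behind it (bot.pinch_z is the distance from the TCP to the grasp point, in m); z points along the fingers, y is the direction in which the jaws open and shut (so a half turn about z gives the same grasp; the last joint's range is limited). The gripper opens to 85 mm and grips with 20 to 120 N. Pads are 22 mm wide; open, the fingers measure 114 mm over their backs; the gripper's body (76 mm by 85 mm) begins 54 mm behind the grasp point. The pads swing forward as they close: fully open they stand 13 mm farther back than shut.
Start: joints at [1.02, 0.398, 0.045, 1.537, -0.019, 1.207, -0.051], TCP at [0.284, -0.585, 0.231] pointing down, gripper open.
Joint ranges: [-2.82, 2.82], [-0.49, 2.23], [-1.37, 1.46], [0, 2.46], [-1.36, 4.5], [0.23, 2], [-2.94, 2.94]. Speed limits (rad/s): [2.57, 2.57, 3.14, 3.14, 3.14, 3.14, 3.14].

INTERFACE

Orientations are given as a rotation vector (axis times angle).
In Python, from cell import telemetry, eyes, bot gives the robot as it stands. The module is installed in compiled form; this text tells all that it offers.
- The arm moves only by the shell command python3 -m crank 'ROWS' [FORCE]. ROWS is JSON, a list of rows, each a list of 3 entries, a list of its own where there are three numbers: the shift along the tool's x, y, z normalised to -1 to 1, where 1 is 0.03 m, then the turn about the tool's z normalised to -1 to 1, where 1 is 0.15 rad, then the opening, from -1 (shut) to 1 (fully open). A call has 1 to 12 rows; each row shifts and turns the commanded pose from where the row before left it, along the tool's axes as they then stand; what a row does not reach is not made up. A row lasts 1/8 s, in which the tool goes at most 62.5 mm and 10.7 degrees, less where a joint would pass 70% of its speed; a pose out of reach is approached as far as the arm can. A call with a number of a shift or a turn outside -1 to 1 is refused whole. A call with a gripper value outside its range is refused whole. The fingers move at their own pace and stop on an object; FORCE is the grip in N (left out, the last holds). Time passes only in rows, so rows that do not move let the fingers close. It gives the time, the measured TCP pose, the force and the opening at its end, in the units of the state.
- telemetry.state(): the state, without advancing time (a new reading comes with each control period).
- eyes.snapshot(name): name is "side" or "top" or "wrist"; returns a dict with "image" (420x560x3 uint8, red, green, blue), "fovy" (degrees; the focal length in pixels is half the picture's height over the tangent of half this angle, whatever the lens; pixels are square), "cx", "cy" (the principal point, pixels), "rvec" (rotation vector, rad) and "tvec" (3), from world to camera coordinates, as OpenCV has them. Camera axes: x right, y down, z forward; pixel columns grow to the right and rows downward; lengths in m; the calibration is good to about 2 mm. A picture is of the moment at which its call begins. There is no depth.
- bot.close_job(): hands the job in, once; it reports no verdict.
The state is a dict: "t": time; "joint_positions": joint angles; "joint_velocities": joint speeds; "effort": joint torques, N m; "ee_pos": TCP position; "tcp_rot": TCP orientation; "force": force on the tool from outside, world axes, zero at the start; "torque": the same for the moment, N m; "gripper_width": finger opening in m.
Only numpy, scipy, OpenCV 4.12 (cv2) and the standard library are available. Lean on these libraries where they do the work, as an engineer would, in place of code of your own. Each camera call takes 0.05 s, during which the arm holds its last target.

TASK

One of the four identical grey covers on the lid of the charging case is not seated: with a fingertip, press slowly and lightly on the ends of the covers until you find the one that rocks, then push that one down firmly in its middle until it is fully home and no longer rocks. Only feel the other covers lightly, never lean hard on a cover that does not give, keep off the rocker switch, and leave everything lying about where it is: nothing is to be gripped or lifted.

Things in the scene. Friction and masses are not known exactly. Their poses are not given: they have to be found in the camera images.
- cover_a: one of the four identical grey covers: flat block, 70 mm long (x axis), 44 mm wide (y axis); origin: centre of its top face, at the black dot; z up. Tops stand 10 to 20 mm above the lid, each a little different whether loose or not. No cover can be pulled up.
- cover_b: one of the four identical grey covers: flat block, 70 mm long (x axis), 44 mm wide (y axis); origin: centre of its top face, at the black dot; z up. About every SEATED cover: it gives at most 3 mm, straight down, on a springy gasket (4.5 N per mm), springs back, and never tilts. Feel covers at 20 mm/s or slower, with 3 to 5 N.
- cover_c: one of the four identical grey covers: flat block, 70 mm long (x axis), 44 mm wide (y axis); origin: centre of its top face, at the black dot; z up. About the LOOSE cover, whichever it is: level as found; 1 N at 25 mm from the middle along x tips it about y, that end sinking 4.5 mm (0.18 rad) to a stop; let go, it springs back level.
- cover_d: one of the four identical grey covers: flat block, 70 mm long (x axis), 44 mm wide (y axis); origin: centre of its top face, at the black dot; z up. About the LOOSE cover, whichever it is: pushed in its middle it gives only from 13 N, rising to 21 N at its stop 5 mm farther down, where it stays and rocks no more.
- case: black plastic charging case, fixed, 240 mm (x) by 310 mm (y) by 70 mm high, snap latch in the middle of its -x side; origin at the centre of its underside, z up. The covers sit in its lid (top at 70 mm) two by two, at x = +-55, y = +-75 mm in its frame, their axes parallel to its own
- switch: small black rocker switch, 24 by 14 mm, about 8 mm proud of the lid, at x = 0, y = +130 mm of the case's frame, level with the lid's +y edge strip; origin at its base, 73 mm above the case's underside. Leave alone
- gear: white nylon spur gear, 40 mm across, 11 mm high, lying loose on the lid between the covers; origin at the centre of its underside
- transponder: green plastic transponder, 38 by 24 by 12 mm, lying loose on the lid between the covers; origin at the centre of its underside
- battery: silver hard-cased battery pack, 138 by 46 by 25 mm, on the table; origin at the centre of its underside
- wheel_wrench: purple aluminium T-shaped wheel wrench, 108 by 60 by 19 mm, on the table; origin under its shaft
- driver: hand driver with grey square handle, 185 mm long, 18 mm high, on the table; origin under the handle's front end
- oil: white plastic bottle, 36 mm across, 85 mm high, on the table; origin at the centre of its underside
- tyre: small black tyre on a white wheel, 66 mm across, 34 mm high, lying flat on the table; origin at the centre of its underside

How it is judged:
On the way, in this order (a step that is already met when the one before it is completed fails the run):
1. a cover is felt to rock: it tips by more than 0.06 rad under a press near its end (angle between any of cover_a, cover_b, cover_c, cover_d's own z axis and vertical above 0.06 rad), for 0.05 s.
2. the loose cover is pushed home: more than 4.2 mm down and level (((distance of cover_a from where it was at the start of the episode above 0.0042 m and angle between cover_a's own z axis and vertical below 0.03 rad) or (distance of cover_b from where it was at the start of the episode above 0.0042 m and angle between cover_b's own z axis and vertical below 0.03 rad) or (distance of cover_c from where it was at the start of the episode above 0.0042 m and angle between cover_c's own z axis and vertical below 0.03 rad) or (distance of cover_d from where it was at the start of the episode above 0.0042 m and angle between cover_d's own z axis and vertical below 0.03 rad))), for 0.2 s.
At the end, for the whole second after the job is handed in: the loose cover stays more than 4.2 mm below where it was found and level within 0.03 rad, the others are level, and no bystander has moved by 15 mm (((distance of cover_a from where it was at the start of the episode above 0.0042 m and angle between cover_a's own z axis and vertical below 0.03 rad) or (distance of cover_b from where it was at the start of the episode above 0.0042 m and angle between cover_b's own z axis and vertical below 0.03 rad) or (distance of cover_c from where it was at the start of the episode above 0.0042 m and angle between cover_c's own z axis and vertical below 0.03 rad) or (distance of cover_d from where it was at the start of the episode above 0.0042 m and angle between cover_d's own z axis and vertical below 0.03 rad)) and angle between each of cover_a, cover_b, cover_c, cover_d's own z axis and vertical below 0.03 rad and distance of each of gear, transponder, battery, wheel_wrench, driver, oil, tyre from where it was at the start of the episode below 0.015 m); the robot touches nothing.
It fails at once if a cover bears more than 22 N while it has gone down less than 3.3 mm at its middle (leaning on a seated cover, or hard on an end) ((contact force between the arm and cover_a above 22 N and distance of cover_a from where it was at the start of the episode below 0.0033 m) or (contact force between the fingers and cover_a above 22 N and distance of cover_a from where it was at the start of the episode below 0.0033 m) or (contact force between the arm and cover_b above 22 N and distance of cover_b from where it was at the start of the episode below 0.0033 m) or (contact force between the fingers and cover_b above 22 N and distance of cover_b from where it was at the start of the episode below 0.0033 m) or (contact force between the arm and cover_c above 22 N and distance of cover_c from where it was at the start of the episode below 0.0033 m) or (contact force between the fingers and cover_c above 22 N and distance of cover_c from where it was at the start of the episode below 0.0033 m) or (contact force between the arm and cover_d above 22 N and distance of cover_d from where it was at the start of the episode below 0.0033 m) or (contact force between the fingers and cover_d above 22 N and distance of cover_d from where it was at the start of the episode below 0.0033 m)).
It fails at once if the rocker switch is touched (contact force between any of the arm, the fingers and switch above 0.5 N).
It fails at once if a bystander is lifted or pushed away by more than 15 mm (distance of any of gear, transponder, battery, wheel_wrench, driver, oil, tyre from where it was at the start of the episode above 0.015 m).
It also fails if it takes over 51 s, if anything falls off the work surface, if the arm or the gripper's body presses on something with over 40 N, if the wrist force passes 120 N, or if a joint passes its speed limit or range.

## Working session

There is one attempt and no reset: what is moved stays moved. The work goes in short steps, Python scripts to look and compute and a shell command to move; the robot and the scene stay as the last step left them, time stands still between calls to the robot, and variables do not carry over. Pictures are saved under pics/ and viewed, and the job is handed in when it is done.

```bash
mkdir -p pics
python3 - <<'E'
from cell import telemetry, eyes, bot
import cv2,numpy as np
s=telemetry.state();print({k:np.round(v,4).tolist() for k,v in s.items()})
for n in ("top","side"):
    d=eyes.snapshot(n);cv2.imwrite(f"pics/{n}0.png",d["image"][:,:,::-1])
    np.savez(f"{n}0.npz",**d);print(n,d["fovy"],d["cx"],d["cy"],d["rvec"],d["tvec"])
E
```

```text
{'t': 0.0, 'joint_positions': [1.02, 0.3992, 0.045, 1.5379, -0.0187, 1.2069, -0.0507], 'joint_velocities': [-0.0, 0.0001, -0.0002, -0.0011, -0.0011, -0.0024, 0.0007], 'effort': [-0.0006, -47.5127, 1.3646, -25.4223, 0.0116, 0.0096, -0.0], 'ee_pos': [0.2835, -0.5842, 0.2303], 'tcp_rot': [-3.0599, -0.7034, 0.0009], 'force': [-0.6233, -0.1154, -0.9912], 'torque': [-0.0526, -0.0409, 0.0226], 'gripper_width': 0.0855}
top 43.317491833047676 276.2341326358538 212.90629746573222 [ 2.18010363 -2.12340788  0.13530559] [-0.015678    0.54524491  1.24783651]
side 47.068451500366336 268.9388008500995 216.1829763998077 [ 0.15686349 -2.89249977  1.12238383] [0.51935451 0.09076726 1.34218161]
```

View pics/top0.png

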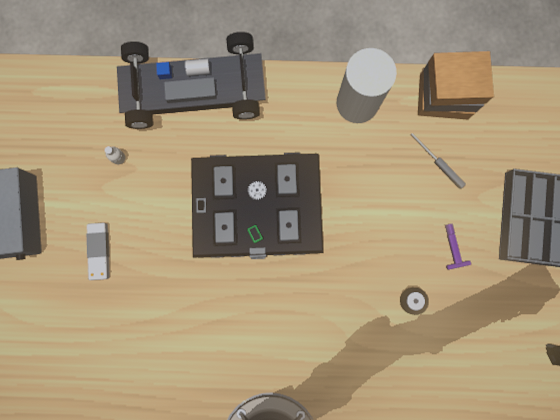

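View pics/side0.png

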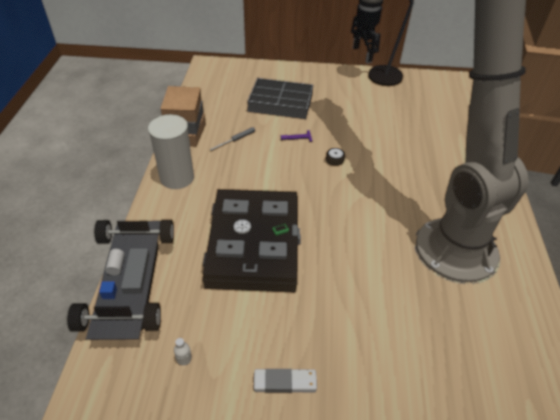

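The top view shows the case at about (257,205), with cover dots near (223,181), (287,179), (224,228) and (289,226). The switch is at (201,205), the gear at (257,190) and the transponder at (255,234). Next I'll locate the dots in both views.

```bash
cat > h.py <<'E'
import cv2,numpy as np
def cam(d):
    f=210/np.tan(np.radians(float(d["fovy"]))/2)
    K=np.array([[f,0,float(d["cx"])],[0,f,float(d["cy"])],[0,0,1]])
    R=cv2.Rodrigues(np.array(d["rvec"]))[0];return K,R,np.array(d["tvec"]).reshape(3)
def ray(d,p,z):
    K,R,t=cam(d);v=R.T@np.linalg.solve(K,[p[0],p[1],1]);c=-R.T@t
    return c+v*(z-c[2])/v[2]
def tri(d1,p1,d2,p2):
    P=[]
    for d in(d1,d2):
        K,R,t=cam(d);P.append(K@np.c_[R,t])
    X=cv2.triangulatePoints(P[0],P[1],np.array(p1,float).reshape(2,1),np.array(p2,float).reshape(2,1)).ravel();return X[:3]/X[3]
def proj(d,X):
    K,R,t=cam(d);return cv2.projectPoints(np.array(X,float).reshape(-1,3),np.array(d["rvec"]),t,K,None)[0].reshape(-1,2)
def dot(img,p,r=6):
    g=cv2.cvtColor(img,cv2.COLOR_RGB2GRAY).astype(float);u,v=map(int,p)
    w=g[v-r:v+r+1,u-r:u+r+1];m=np.clip(np.median(w)-15-w,0,None)
    yy,xx=np.mgrid[v-r:v+r+1,u-r:u+r+1];c=(np.hypot(xx-p[0],yy-p[1])<r)*m
    return np.array([(c*xx).sum(),(c*yy).sum()])/c.sum()
E
python3 - <<'E'
from h import *
T=dict(np.load("top0.npz"));S=dict(np.load("side0.npz"))
tp=[(223,181),(287,179),(224,228),(289,226)];sp=[(230,248),(236,206),(272,250),(275,208)]
D=[]
for a,b in zip(tp,sp):
    a=dot(T["image"],a,5);b=dot(S["image"],b,4);X=tri(T,a,S,b);D.append(ray(T,a,.085));print(a.round(1),b.round(1),X.round(4),ray(T,a,.085).round(4),ray(S,b,.085).round(4))
D=np.array(D);print(D.mean(0));
for i,j in((0,1),(2,3),(2,0),(3,1)):
    e=D[j]-D[i];print(np.linalg.norm(e),np.degrees(np.arctan2(e[1],e[0])))
a=T["image"][140:275,180:335];cv2.imwrite("pics/crop_top.png",cv2.resize(a,None,fx=5,fy=4.4,interpolation=cv2.INTER_CUBIC)[:,:,::-1][:600])
a=S["image"][180:300,195:315];cv2.imwrite("pics/crop_side.png",cv2.resize(a,None,fx=5,fy=5,interpolation=cv2.INTER_CUBIC)[:,:,::-1])
E
```

```text
[222.8 180.2] [229.6 246.1] [0.612  0.1261 0.0848] [0.6132 0.1261 0.085 ] [0.6105 0.1265 0.085 ]
[286.6 178.3] [235.2 204.8] [ 0.6211 -0.0239  0.0813] [ 0.6217 -0.0238  0.085 ] [ 0.6187 -0.0201  0.085 ]
[223.9 226.8] [272.5 248. ] [0.5022 0.1193 0.0835] [0.5033 0.1191 0.085 ] [0.5007 0.1206 0.085 ]
[288.3 224.6] [274.7 206. ] [ 0.5113 -0.0304  0.0821] [ 0.5122 -0.0303  0.085 ] [ 0.5095 -0.0274  0.085 ]
[0.56261653 0.04776902 0.085     ]
0.15019889854603988 -86.74566601809609
0.14973822400319836 -86.57811204997977
0.11013876798347862 3.6467681485544463
0.1096986868700724 3.4073942057541537
```

View pics/crop_top.png

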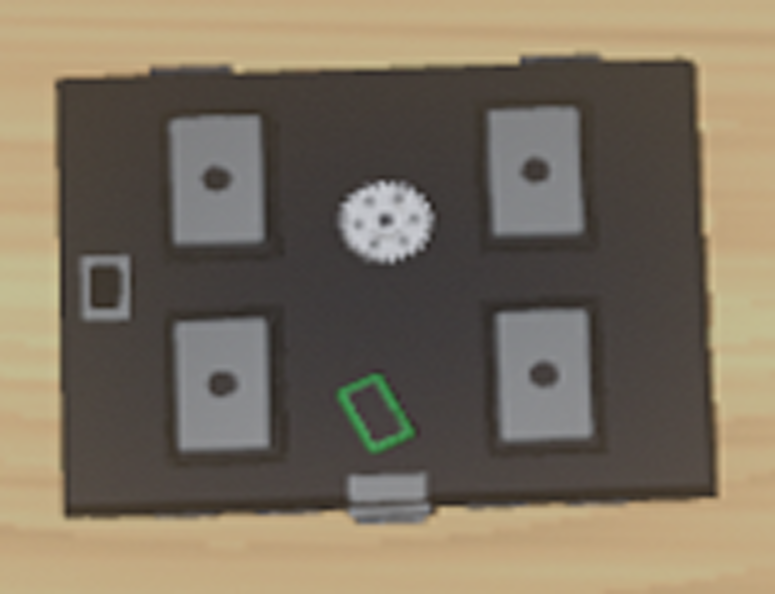

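View pics/crop_side.png

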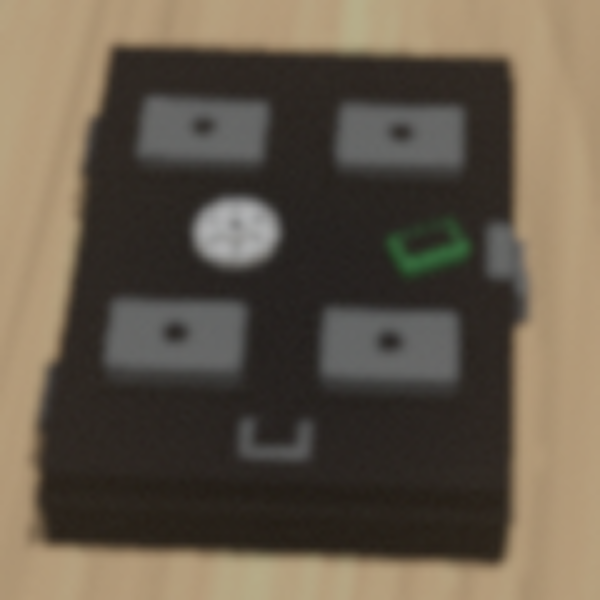

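Camera estimates put the case centre at about (0.561, 0.048) with a yaw of 3.5°. I'll shut the fingers and turn the tool's x axis onto the case's x axis.

```bash
python3 -m crank '[[[0,0,0],0.87,-1],[[0,0,0],0.87,-1],[[0,0,0],0.87,-1],[[0,0,0],0,-1]]' 20
python3 - <<'E'
from cell import telemetry
import numpy as np
from scipy.spatial.transform import Rotation as R
s=telemetry.state();print(s["ee_pos"],s["force"],s["gripper_width"],R.from_rotvec(s["tcp_rot"]).as_matrix().round(4))
E
```

```text
t: 0.6
ee_pos: [0.2837, -0.5845, 0.2308]
tcp_rot: [-3.139, -0.097, 0.001]
force: [0.5, 0.2, -0.5]
gripper_width: 0.012
[ 0.28371726 -0.58446534  0.23079347] [ 0.5419112   0.15002222 -0.47802743] 0.012044468377664668 [[ 9.981e-01  6.190e-02 -7.000e-04]
 [ 6.190e-02 -9.981e-01  8.000e-04]
 [-6.000e-04 -8.000e-04 -1.000e+00]]
```

```bash
python3 -m crank '[[[0.53,-1,0],0,-1],[[0.53,-1,0],0,-1],[[0.53,-1,0],0,-1],[[0.53,-1,0],0,-1],[[0.53,-1,0],0,-1],[[0.53,-1,0],0,-1],[[0.53,-1,0],0,-1],[[0.53,-1,0],0,-1],[[0.53,-1,0],0,-1]]'
python3 -m crank '[[[0.53,-1,0],0,-1],[[0.53,-1,0],0,-1],[[0.53,-1,0],0,-1],[[0.53,-1,0],0,-1],[[0.53,-1,0],0,-1],[[0.53,-1,0.5],0,-1],[[0.53,-1,0.5],0,-1],[[0.53,-1,0.5],0,-1],[[0.53,-1,0.5],0,-1],[[0,0,0.5],0,-1],[[0,0,0],0,-1]]'
python3 - <<'E'
from cell import eyes
from h import *
for n in("top","wrist"):
    d=eyes.snapshot(n);cv2.imwrite(f"pics/{n}1.png",d["image"][:,:,::-1]);np.savez(f"{n}1.npz",**d)
E
```

```text
t: 1.72
ee_pos: [0.4106, -0.3055, 0.2312]
tcp_rot: [3.14, 0.099, -0.0]
force: [0.8, -0.2, 0.1]
gripper_width: -0.0003
t: 3.1
ee_pos: [0.5355, -0.0294, 0.1549]
tcp_rot: [3.14, 0.096, -0.006]
force: [-0.2, -0.7, 0.3]
gripper_width: 0.0
```

View pics/wrist1.png

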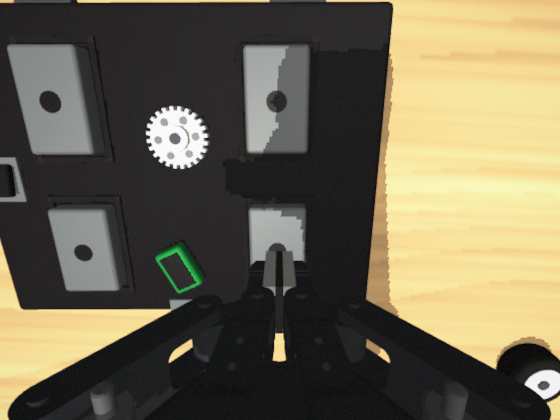

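View pics/top1.png

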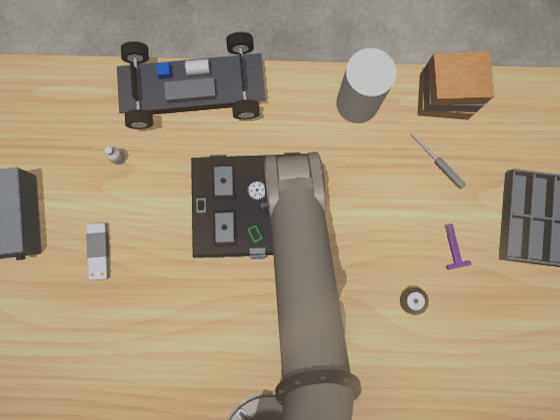

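The wrist view shows the shut fingertip over the near-right cover. The other dots are at (276,101), (50,101) and (83,252), so I'll cross-check them.

Run:
```python
from h import *
W=dict(np.load("wrist1.npz"));T=dict(np.load("top0.npz"))
for p,q in(((276,101),(286.6,178.3)),((50,101),(222.8,180.2)),((83,252),(223.9,226.8))):
    print(ray(W,p,.083).round(4),ray(W,p,.088).round(4),tri(W,p,T,q).round(4))
```

```text
[ 0.6208 -0.0231  0.083 ] [ 0.6206 -0.0232  0.088 ] [ 0.6204 -0.0236  0.092 ]
[0.6118 0.1284 0.083 ] [0.6117 0.1248 0.088 ] [0.6126 0.1258 0.0868]
[0.5012 0.1207 0.083 ] [0.5038 0.1173 0.088 ] [0.503  0.1189 0.086 ]
```

The three views agree to 1–2 mm. Next I'll descend to just above the near-right cover's inner end.

```bash
python3 -m crank '[[[0,0,0.6],0,-1],[[0,0,0.6],0,-1],[[0,0,0.5],0,-1],[[0,0,0.1],0,-1],[[0,0,0.06],0,-1],[[0,0,0.06],0,-1],[[0,0,0],0,-1]]'
python3 -m crank '[[[0,0,0.04],0,-1],[[0,0,0.04],0,-1],[[0,0,0],0,-1]]'
```

```text
t: 4.08
ee_pos: [0.5372, -0.0285, 0.099]
tcp_rot: [3.14, 0.095, 0.001]
force: [0.2, 0.5, -0.3]
gripper_width: 0.0001
t: 4.45
ee_pos: [0.5368, -0.0286, 0.0962]
tcp_rot: [3.14, 0.095, -0.0]
force: [0.0, -0.6, -0.3]
gripper_width: -0.0001
```

```bash
python3 -m crank '[[[0,0,0.06],0,-1],[[0,0,0.06],0,-1],[[0,0,0],0,-1]]'
python3 -m crank '[[[0,0,0.05],0,-1],[[0,0,0],0,-1]]'
python3 -m crank '[[[0,0,0.05],0,-1],[[0,0,0],0,-1]]'
```

```text
t: 4.82
ee_pos: [0.5367, -0.0285, 0.0925]
tcp_rot: [3.14, 0.095, -0.001]
force: [-0.2, -0.1, 0.6]
gripper_width: -0.0003
t: 5.08
ee_pos: [0.5368, -0.0285, 0.0911]
tcp_rot: [3.14, 0.095, -0.0]
force: [-0.0, 0.6, -0.5]
gripper_width: -0.0004
t: 5.32
ee_pos: [0.5368, -0.0285, 0.0896]
tcp_rot: [3.14, 0.095, -0.0]
force: [-0.3, 0.1, -0.0]
gripper_width: 0.0002
```

```bash
for i in 1; do python3 -m crank '[[[0,0,0.04],0,-1],[[0,0,0],0,-1]]'; done
python3 -m crank '[[[0,0,0.04],0,-1],[[0,0,0],0,-1]]'
```

```text
t: 5.58
ee_pos: [0.5369, -0.0286, 0.0884]
tcp_rot: [3.14, 0.095, -0.0]
force: [0.5, -0.6, 0.8]
gripper_width: 0.0002
t: 5.82
ee_pos: [0.5369, -0.0285, 0.0872]
tcp_rot: [3.14, 0.095, -0.0]
force: [0.6, 0.9, -0.7]
gripper_width: -0.0001
```

```bash
python3 -m crank '[[[0,0,0.04],0,-1],[[0,0,0],0,-1]]'
```

```text
t: 6.08
ee_pos: [0.5368, -0.0286, 0.086]
tcp_rot: [3.14, 0.095, -0.0]
force: [0.8, 0.1, 0.8]
gripper_width: 0.0001
```

```bash
python3 -m crank '[[[0,0,0.04],0,-1],[[0,0,0],0,-1]]'
```

```text
t: 6.32
ee_pos: [0.5368, -0.0285, 0.0848]
tcp_rot: [3.14, 0.095, -0.0]
force: [0.3, 0.2, -0.4]
gripper_width: 0.0002
```

```bash
python3 -m crank '[[[0,0,0.04],0,-1],[[0,0,0],0,-1]]'
```

```text
t: 6.58
ee_pos: [0.5368, -0.0285, 0.0836]
tcp_rot: [3.14, 0.095, -0.0]
force: [-0.5, -0.2, -0.1]
gripper_width: 0.0003
```

```bash
python3 -m crank '[[[0,0,0.03],0,-1],[[0,0,0],0,-1]]'
```

```text
t: 6.82
ee_pos: [0.5369, -0.0286, 0.0827]
tcp_rot: [3.14, 0.095, -0.0]
force: [-1.0, -0.0, 0.3]
gripper_width: -0.0001
```

Run:
```python
from cell import eyes
from h import *
d=eyes.snapshot("side");a=d["image"][180:300,195:315];A=cv2.resize(a,None,fx=4,fy=4)
d=eyes.snapshot("wrist");b=d["image"][100:400,150:450]
cv2.imwrite("pics/c2.png",np.hstack([cv2.resize(A,(400,400)),cv2.resize(b,(400,400))])[:,:,::-1])
```

```text
(no output)
```

View pics/c2.png

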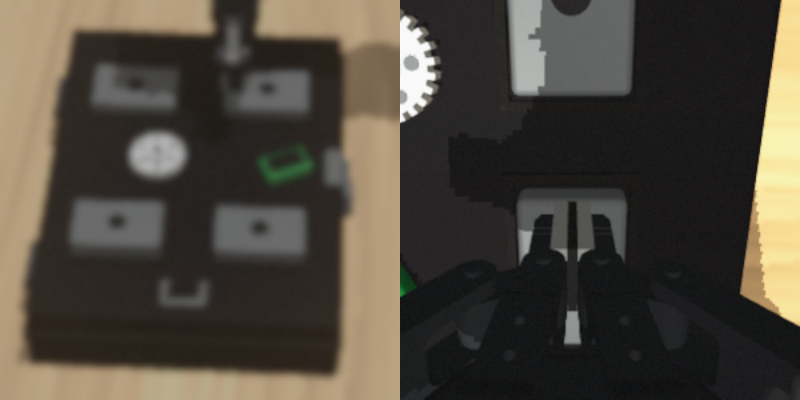

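The tip is over the end of the near-right cover and there is no clear contact yet, so I'll continue.

```bash
python3 -m crank '[[[0,0,0.03],0,-1],[[0,0,0],0,-1]]'
```

```text
t: 7.18
ee_pos: [0.537, -0.0285, 0.0819]
tcp_rot: [3.14, 0.095, 0.0]
force: [0.1, -0.3, -0.7]
gripper_width: -0.0
```

```bash
python3 -m crank '[[[0,0,0.03],0,-1],[[0,0,0],0,-1]]'
```

```text
t: 7.42
ee_pos: [0.5369, -0.0286, 0.081]
tcp_rot: [3.14, 0.095, 0.0]
force: [0.5, -1.4, 1.5]
gripper_width: 0.0001
```

```bash
python3 -m crank '[[[0,0,0.03],0,-1],[[0,0,0],0,-1]]'
```

```text
t: 7.68
ee_pos: [0.5369, -0.0285, 0.0801]
tcp_rot: [3.14, 0.095, 0.0]
force: [-0.2, -0.1, 1.7]
gripper_width: -0.0001
```

```bash
python3 -m crank '[[[0,0,0.02],0,-1],[[0,0,0],0,-1]]'
```

```text
t: 7.92
ee_pos: [0.5369, -0.0285, 0.0795]
tcp_rot: [3.14, 0.095, -0.0]
force: [-0.2, -0.2, 2.7]
gripper_width: 0.0
```

```bash
python3 -m crank '[[[0,0,0.02],0,-1],[[0,0,0],0,-1]]'
```

```text
t: 8.18
ee_pos: [0.5368, -0.0285, 0.0789]
tcp_rot: [3.14, 0.095, -0.0]
force: [-1.5, -0.3, 2.1]
gripper_width: -0.0002
```

Run:
```python
from cell import eyes
from h import *
d=eyes.snapshot("side");a=d["image"][180:300,195:315];A=cv2.resize(a,None,fx=4,fy=4)
d=eyes.snapshot("wrist");b=d["image"][100:400,150:450]
cv2.imwrite("pics/c3.png",np.hstack([cv2.resize(A,(400,400)),cv2.resize(b,(400,400))])[:,:,::-1])
```

```text
(no output)
```

View pics/c3.png

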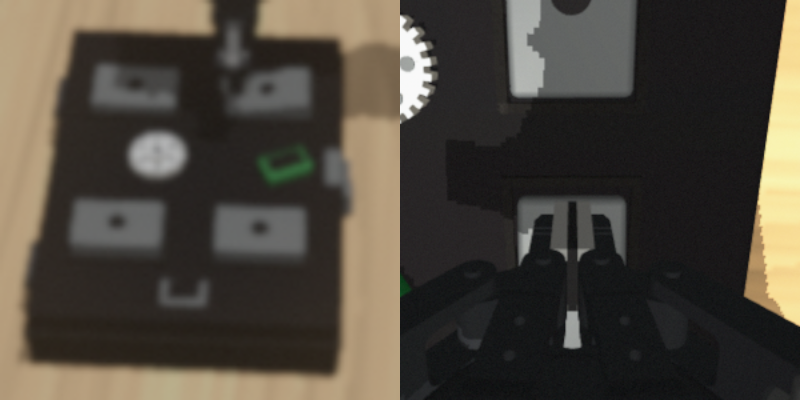

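```bash
python3 -m crank '[[[0,0,0.02],0,-1],[[0,0,0],0,-1]]'
```

```text
t: 8.52
ee_pos: [0.5369, -0.0286, 0.0785]
tcp_rot: [3.14, 0.095, -0.0]
force: [-2.2, -0.7, 3.5]
gripper_width: 0.0004
```

```bash
python3 -m crank '[[[0,0,0.02],0,-1],[[0,0,0],0,-1]]'
```

```text
t: 8.78
ee_pos: [0.5369, -0.0285, 0.0783]
tcp_rot: [3.14, 0.095, -0.0]
force: [-2.4, -0.4, 7.2]
gripper_width: 0.0002
```

```bash
python3 -m crank '[[[0,0,0.02],0,-1],[[0,0,0],0,-1]]'
```

```text
t: 9.02
ee_pos: [0.537, -0.0285, 0.0781]
tcp_rot: [3.14, 0.095, -0.0]
force: [-4.2, 0.6, 9.7]
gripper_width: 0.0
```

The force stayed at about 2 N over 3 mm of sinking, then hit a hard stop. A seated cover would have risen 4.5 N per mm, so this one is loose. I'll lift, move to its middle and check with a picture.

```bash
python3 -m crank '[[[0,0,-0.1],0,-1],[[0,0,-0.5],0,-1],[[0,0,-0.3],0,-1],[[-0.44,0,0],0,-1],[[-0.43,0,0],0,-1],[[0,0,0],0,-1],[[0,0,0],0,-1]]'
python3 - <<'E'
from cell import eyes,telemetry
from h import *
for n in("wrist","side"):
    d=eyes.snapshot(n);np.savez(n+"4.npz",**d)
    if n=="wrist": b=d["image"][100:400,150:450]
    else: A=d["image"][190:250,235:305]
cv2.imwrite("pics/c4.png",np.hstack([cv2.resize(A,(400,400)),cv2.resize(b,(400,400))])[:,:,::-1])
print(telemetry.state()["ee_pos"])
E
```

```text
t: 9.9
ee_pos: [0.5108, -0.0302, 0.104]
tcp_rot: [3.14, 0.095, 0.0]
force: [0.4, -0.3, -0.3]
gripper_width: -0.0001
[ 0.51117972 -0.03000698  0.10406386]
```

View pics/c4.png

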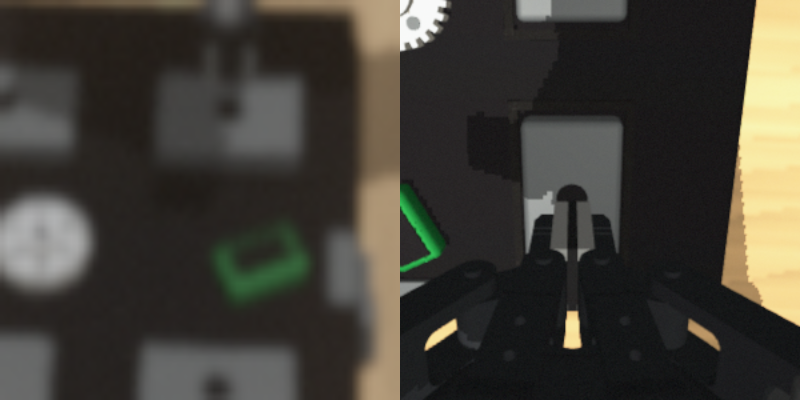

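Run:
```python
from h import *
W=dict(np.load("wrist4.npz"));W1=dict(np.load("wrist1.npz"))
g=cv2.cvtColor(W["image"],cv2.COLOR_RGB2GRAY);print(g[180:194,265].tolist(),g[232:246,278].tolist())
g1=cv2.cvtColor(W1["image"],cv2.COLOR_RGB2GRAY);print(g1[196:212,276].tolist(),g1[238:252,277].tolist())
for z in(.081,.083):
  print(ray(W,(265,187),z),ray(W,(278,238.5),z),ray(W1,(276,204.5),z),ray(W1,(277,243),z))
```

```text
[25, 26, 27, 23, 20, 21, 35, 51, 55, 56, 58, 69, 79, 87] [98, 99, 98, 97, 97, 87, 51, 30, 24, 28, 24, 29, 24, 28]
[25, 26, 27, 30, 27, 27, 30, 36, 53, 56, 54, 63, 76, 85, 125, 166] [171, 170, 169, 169, 147, 90, 57, 56, 57, 57, 54, 56, 47, 31]
[ 0.54748385 -0.02031979  0.081     ] [ 0.51687746 -0.02944712  0.081     ] [ 0.54805459 -0.0272261   0.081     ] [ 0.51693887 -0.029781    0.081     ]
[ 0.54793748 -0.02038698  0.083     ] [ 0.51770007 -0.02940428  0.083     ] [ 0.5486306  -0.02721076  0.083     ] [ 0.51780096 -0.02974218  0.083     ]
```

The cover centre is at about x = 0.512, so I'll shift +1 mm, descend, and press in small steps.

```bash
python3 -m crank '[[[0.03,0,0.3],0,-1],[[0,0,0.2],0,-1],[[0,0,0.1],0,-1],[[0,0,0.06],0,-1],[[0,0,0.04],0,-1],[[0,0,0],0,-1]]'
```

```text
t: 10.75
ee_pos: [0.5118, -0.0301, 0.0831]
tcp_rot: [3.14, 0.095, 0.0]
force: [-0.7, -0.3, 0.5]
gripper_width: -0.0001
```

```bash
python3 -m crank '[[[0,0,0.03],0,-1],[[0,0,0.02],0,-1],[[0,0,0],0,-1]]'
```

```text
t: 11.12
ee_pos: [0.512, -0.0301, 0.0822]
tcp_rot: [3.14, 0.095, 0.001]
force: [-1.7, -0.4, 4.6]
gripper_width: -0.0002
```

```bash
python3 -m crank '[[[0,0,0.02],0,-1],[[0,0,0],0,-1]]'
```

```text
t: 11.38
ee_pos: [0.512, -0.0301, 0.0821]
tcp_rot: [3.14, 0.095, 0.0]
force: [-3.3, -0.1, 9.0]
gripper_width: -0.0
```

```bash
python3 -m crank '[[[0,0,0.02],0,-1],[[0,0,0],0,-1]]'
```

```text
t: 11.62
ee_pos: [0.512, -0.0301, 0.0818]
tcp_rot: [3.14, 0.095, 0.0]
force: [-3.4, -0.5, 12.5]
gripper_width: 0.0002
```

```bash
python3 -m crank '[[[0,0,0.02],0,-1],[[0,0,0],0,-1]]'
```

```text
t: 11.88
ee_pos: [0.512, -0.0301, 0.0814]
tcp_rot: [3.14, 0.095, 0.001]
force: [-3.9, -0.4, 13.3]
gripper_width: -0.0
```

It gives from about 13 N, as the loose cover should. I'll keep pressing.

```bash
python3 -m crank '[[[0,0,0.02],0,-1],[[0,0,0.02],0,-1],[[0,0,0],0,-1]]'
```

```text
t: 12.25
ee_pos: [0.512, -0.0301, 0.0804]
tcp_rot: [3.14, 0.095, 0.0]
force: [-4.8, -0.0, 13.8]
gripper_width: -0.0001
```

```bash
python3 -m crank '[[[0,0,0.02],0,-1],[[0,0,0.02],0,-1],[[0,0,0],0,-1]]'
```

```text
t: 12.62
ee_pos: [0.512, -0.0301, 0.0794]
tcp_rot: [3.14, 0.094, 0.0]
force: [-4.5, -0.3, 16.6]
gripper_width: 0.0003
```

```bash
python3 -m crank '[[[0,0,0.02],0,-1],[[0,0,0.02],0,-1],[[0,0,0],0,-1]]'
```

```text
t: 13.0
ee_pos: [0.512, -0.0301, 0.0784]
tcp_rot: [3.139, 0.094, 0.0]
force: [-5.7, -0.7, 19.4]
gripper_width: 0.0002
```

```bash
python3 -m crank '[[[0,0,0.02],0,-1],[[0,0,0],0,-1]]'
```

```text
t: 13.25
ee_pos: [0.512, -0.0301, 0.0779]
tcp_rot: [3.139, 0.094, 0.0]
force: [-7.0, -0.3, 17.5]
gripper_width: -0.0001
```

```bash
python3 -m crank '[[[0,0,0.02],0,-1],[[0,0,0.02],0,-1],[[0,0,0],0,-1]]'
```

```text
t: 13.62
ee_pos: [0.512, -0.03, 0.0769]
tcp_rot: [3.139, 0.094, 0.0]
force: [-6.4, 0.4, 20.6]
gripper_width: 0.0003
```

```bash
python3 -m crank '[[[0,0,0.02],0,-1],[[0,0,0],0,-1],[[0,0,0],0,-1]]'
```

```text
t: 14.0
ee_pos: [0.5121, -0.0301, 0.0768]
tcp_rot: [3.139, 0.094, 0.0]
force: [-7.9, -0.1, 23.3]
gripper_width: -0.0001
```

```bash
python3 -m crank '[[[0,0,0.03],0,-1],[[0,0,0],0,-1],[[0,0,0],0,-1]]'
```

```text
t: 14.38
ee_pos: [0.5121, -0.0301, 0.0767]
tcp_rot: [3.139, 0.094, 0.0]
force: [-10.7, -0.4, 30.1]
gripper_width: -0.0002
```

```bash
python3 -m crank '[[[0,0,-0.2],0,-1],[[0,0,-0.2],0,-1],[[0,0,-0.2],0,-1],[[0.42,0,0],0,-1],[[0.42,0,0],0,-1],[[0,0,0],0,-1]]'
python3 - <<'E'
from cell import eyes
from h import *
d=eyes.snapshot("wrist");cv2.imwrite("pics/w5.png",d["image"][:,:,::-1])
E
```

```text
t: 15.12
ee_pos: [0.5383, -0.0282, 0.0906]
tcp_rot: [-3.14, -0.095, -0.001]
force: [-1.5, -0.6, 0.2]
gripper_width: -0.0001
```

View pics/w5.png

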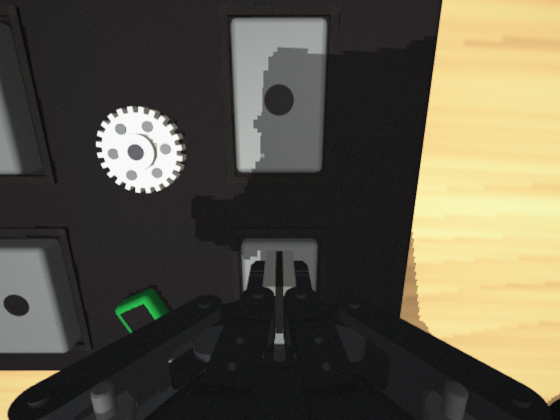

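The tip is over the cover's inner end and nothing else has moved. I'll feel that end lightly to check that it no longer rocks.

```bash
python3 -m crank '[[[0,0,0.2],0,-1],[[0,0,0.1],0,-1],[[0,0,0.06],0,-1],[[0,0,0.04],0,-1],[[0,0,0],0,-1]]'
```

```text
t: 15.8
ee_pos: [0.5369, -0.0286, 0.0789]
tcp_rot: [3.14, 0.095, 0.0]
force: [-0.7, 0.2, -0.1]
gripper_width: 0.0002
```

```bash
python3 -m crank '[[[0,0,0.03],0,-1],[[0,0,0],0,-1]]'
```

```text
t: 16.05
ee_pos: [0.5369, -0.0285, 0.078]
tcp_rot: [3.14, 0.095, 0.0]
force: [-0.7, -1.0, 0.6]
gripper_width: -0.0001
```

```bash
python3 -m crank '[[[0,0,0.02],0,-1],[[0,0,0],0,-1]]'
```

```text
t: 16.3
ee_pos: [0.5369, -0.0285, 0.0774]
tcp_rot: [3.14, 0.095, -0.0]
force: [0.1, 0.7, -0.5]
gripper_width: -0.0002
```

```bash
python3 -m crank '[[[0,0,0.02],0,-1],[[0,0,0],0,-1]]'
```

```text
t: 16.55
ee_pos: [0.537, -0.0285, 0.0769]
tcp_rot: [3.14, 0.095, 0.0]
force: [0.8, -0.2, 1.9]
gripper_width: -0.0001
```

```bash
python3 -m crank '[[[0,0,0.02],0,-1],[[0,0,0],0,-1]]'
```

```text
t: 16.8
ee_pos: [0.537, -0.0285, 0.0768]
tcp_rot: [3.14, 0.095, 0.0]
force: [-1.2, -0.0, 5.2]
gripper_width: 0.0001
```

The end is firm at z = 0.0768, the seated height, and does not sink. I'll retreat, take a last look, then hand in.

```bash
python3 -m crank '[[[0,0,-0.2],0,-1],[[0,0,-0.8],0,-1],[[0,0,-1],0,-1],[[-0.5,0,-1],0,-1],[[-1,0.7,-1],0,-1],[[-1,1,0],0,-1],[[-0.5,1,0],0,-1],[[0,1,0],0,-1],[[0,1,0],0,-1],[[0,1,0],0,-1],[[0,1,0],0,-1],[[0,0,0],0,-1]]'
python3 - <<'E'
from cell import eyes
from h import *
T=dict(np.load("top0.npz"));d=eyes.snapshot("top");s=eyes.snapshot("side")
cv2.imwrite("pics/top6.png",d["image"][:,:,::-1]);S=dict(np.load("side0.npz"))
for p in [(230,248),(236,206),(272,250),(275,208)]: print(dot(S["image"],p,4).round(2),dot(s["image"],p,4).round(2))
E
```

```text
t: 18.3
ee_pos: [0.4587, -0.2372, 0.1962]
tcp_rot: [3.139, 0.088, -0.0]
force: [0.2, 1.2, 0.6]
gripper_width: -0.0002
[229.65 246.07] [229.66 246.07]
[235.25 204.77] [235.24 204.77]
[272.46 247.95] [272.47 247.94]
[274.73 206.02] [274.62 207.3 ]
```

View pics/top6.png

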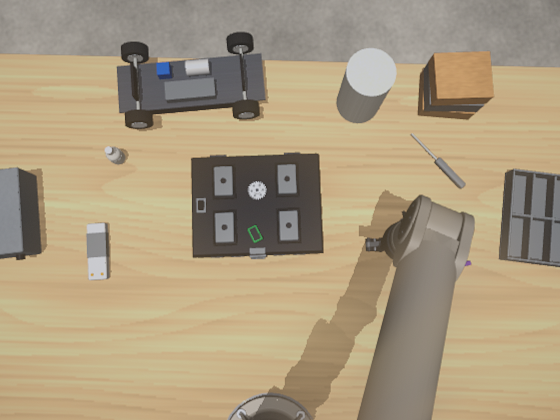

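The near-right dot dropped 1.3 px in the side view and the other three stayed still. In the top view the gear (257,190), the transponder (255,234) and the visible table items are where they were, and the arm is clear.

```bash
python3 -m crank '[[[0,0,0],0,-1]]'; python3 -c "
from cell import bot
print(bot.close_job())"
```

```text
t: 18.52
ee_pos: [0.4594, -0.2333, 0.1962]
tcp_rot: [-3.14, -0.098, 0.0]
force: [-0.2, 0.6, -0.1]
gripper_width: 0.0
the job is handed in; nothing more can be done
None
```

The near-right cover (case x = −55, y = −75 mm) was the loose one, and it is now pushed home. I handed the job in at about 18.5 s; no verdict was reported.

- **Finding it:** it was the first cover I felt. Its end sank about 3 mm at only 1–3 N and then hit a hard stop. That was clear enough that I did not touch the other three.
- **Pushing it home:** pressed in the middle, it gave from about 13 N and stopped at about 21–23 N, roughly 5 mm down. At the stop I pressed on to about 30 N.
- **Last checks:**
  - The same end now holds firm at 5 N at the seated height and no longer rocks.
  - In the side view only that cover's dot had moved.
  - In the top view the gear, transponder and the other items in sight lay where they were. The arm hid the tyre and most of the wheel wrench.
- **Disagreement:** the camera put this cover's top 0–3 mm off the height felt by contact, depending on the view pair. The push also showed a sideways force of up to about 11 N, with no visible effect.

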